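Change the specimen cup at the back of the rack

ROBOT

A 6-joint arm with a two-finger parallel gripper is mounted at the origin on a cart in front of the work surface, level with it; the furniture and walls round the work are solid. World frame = base frame: x ahead of the robot, y to its left, z up, the work surface at z = 0. Lengths are in m, angles in rad, forces in N, time in s.
With the tool pointing down it reaches from about 0.25 to 0.8 m from the base axis. Payload 8.5 kg.
Tool frame: the origin (TCP) lies between the finger pads; the fingertips stand bot.tip_reach ahead of it and the grasp point (between the pads) lies 3 mm ahead of it (bot.tip_reach is the distance from the TCP to the fingertips, in m); y points along the fingers, z is the direction in which the jaws open and shut, and the axes are right-handed (so a half turn about y gives the same grasp; the last joint's range is limited). The gripper opens to 85 mm and grips with 20 to 120 N. Pads are 22 mm wide; open, the fingers measure 114 mm over their backs; the gripper's body (76 mm by 85 mm) begins 54 mm behind the grasp point. The pads swing forward as they close: fully open they stand 13 mm farther back than shut.
Start: joints at [1.256, 0.238, -0.013, 1.319, 0, 1.571], TCP at [0.163, 0.499, 0.253] pointing down, gripper open.
Joint ranges: [-2.66, 2.66], [-1.03, 1.9], [-1.14, 1.46], [-1.82, 2.27], [-1.45, 1.34], [-3.14, 3.14]. Speed limits (rad/s): [2.22, 2.22, 2.79, 3.14, 3.14, 3.14].

INTERFACE

Orientations are given as a rotation vector (axis times angle).
In Python, from bench import bot gives the robot as it stands.
- The arm moves only by the shell command python3 -m pendant 'ROWS' [FORCE]. ROWS is JSON, a list that holds one entry, the list of rows, each a list of 5 numbers: the shift along the tool's x, y, z in cm, then the turn about the tool's y in rad, then the opening, from -1 (shut) to 1 (fully open), so that 0 is half open. A call has exactly 10 rows; each row shifts and turns the commanded pose from where the row before left it, along the tool's axes as they then stand; what a row does not reach is not made up. A row lasts 1/10 s, in which the tool goes at most 50 mm and 8.59 degrees, less where a joint would pass 70% of its speed; a pose out of reach is approached as far as the arm can. A call with a gripper value outside its range is refused whole. The fingers move at their own pace and stop on an object; FORCE is the grip in N (left out, the last holds). Time passes only in rows, so rows that do not move let the fingers close, or fill a call up. It gives the time, the measured TCP pose, the force and the opening at its end, in the units of the state.
- bot.state(): the state, without advancing time (a new reading comes with each control period).
- bot.snapshot(name): name is "side" or "top" or "wrist"; returns the picture (400x640x3 uint8, blue, green, red); there is no depth.
- bot.camera_info(name): a dict with "fx", "fy", "cx", "cy" (pixels), "k1" (the pictures are not rectified: a ray, as slopes to the right and down, at radius r is drawn at 1 + k1 r^2 times it, then the intrinsics apply), "extrinsics" (4x4, takes a point from camera to world coordinates); the wrist camera has in their place "hand_eye" (4x4, takes a point from camera to tool coordinates, whose origin is the TCP and whose axes are the tool frame's). Camera axes: x right, y up, looking along -z (the intrinsics and any distortion apply to the point x, -y, -z); pixel columns grow to the right and rows downward; lengths in m; the calibration is good to about 2 mm. A picture is of the moment at which its call begins: read the wrist's pose just before it. camera_info takes no time and is no camera call.
- bot.job_done(): hands the job in, once; it reports no verdict.
The state is a dict: "time": time; "qpos": joint angles; "qvel": joint speeds; "effort": joint torques, N m; "tcp_pos": TCP position; "ee_rot": TCP orientation; "ft_force": force on the tool from outside, world axes, zero at the start; "ft_torque": the same for the moment, N m; "opening": finger opening in m.
Only numpy, scipy, OpenCV 4.12 (cv2) and the standard library are available. Lean on these libraries where they do the work, as an engineer would, in place of code of your own. Each camera call takes 0.05 s, during which the arm holds its last target.

TASK

Change the orange-lidded specimen cup at the back of the grey rack for the white-lidded one. First clear the blue bottle and the carton that stand in front of it onto the empty white tray beside the rack; only then put the orange-lidded cup in the well of the orange stand and the white-lidded cup centred on the empty place at the back of the rack, and last put the bottle and the carton back, each exactly where it stood at the start. Keep everything upright, and do not disturb the tape roll or the sample jar.

Things in the scene. Friction and masses are not known exactly. Their poses are not given: they have to be found in the camera images.
- rack: fixed grey lane rack, 255 x 104 mm: 4 mm floor, side and back walls 5 mm thick, tops 40 mm above the worktop; front end open. 94 mm clear between the side walls. Origin at worktop level under the middle place; +x points to the closed back, y across the lane. Ring-marked places on the centre line at x = -75 (front), 0 (middle), +68 mm (back); inner face of the back wall at x = +135 mm.
- orange_cup: specimen cup, white with an orange lid, loose, 60 mm high, body 54 mm across and lid (from 46 mm up) 59 mm across; stands at the back place of the rack. Origin at the centre of its underside, z up.
- white_cup: fresh specimen cup, white with a white lid, loose, same size as the other (60 mm high, body 54 mm, lid 59 mm across); stands on the worktop beside the rack. Origin at the centre of its underside, z up.
- blue_bottle: blue wash bottle with a blue cap, loose, 120 mm high, about 0.2 kg, straight body 54 mm across up to 98 mm, cap 30 mm across above that; stands at the front or the middle place of the rack. Origin at the centre of its underside, z up.
- carton: small white-and-green upright carton, loose, 85 mm high, 40 mm along its own x and 62 mm along its own y; stands at the other of the front and middle places, its 62 mm side along the lane. Origin at the centre of its underside, z up.
- tray: fixed empty shallow white tray beside the rack, the side area, 227 x 307 x 28 mm; floor 3 mm above the worktop, clear floor inside the rim 204 mm along its x and 284 mm along its y, rim 28 mm high. Origin at the centre of its underside, z up.
- cup_stand: fixed square orange plate, 110 x 110 x 16 mm, with one round well 76 mm across and 10 mm deep in its middle (well floor 6 mm above the worktop). Origin at the centre of its underside, z up.
- tape_masking: bystander: loose roll of beige masking tape lying flat, 100 mm across, 25 mm high. Origin at the centre of its underside.
- jar: bystander: loose white sample jar with a white cap, 46 mm across, 78 mm high, on the worktop behind the gap between rack and tray. Origin at the centre of its underside.

How it is judged:
On the way, in this order (a step that is already met when the one before it is completed fails the run):
1. the blue bottle and the carton both stand upright in the white tray while the orange-lidded cup is still at its place in the rack (x of blue_bottle in the frame of tray between -0.1 and 0.1 m and y of blue_bottle in the frame of tray between -0.14 and 0.14 m and z of blue_bottle in the frame of tray between -0.002 and 0.01 m and angle between each of blue_bottle, carton's own z axis and vertical below 0.15 rad and linear speed of each of blue_bottle, carton below 0.02 m/s and x of carton in the frame of tray between -0.1 and 0.1 m and y of carton in the frame of tray between -0.14 and 0.14 m and z of carton in the frame of tray between -0.002 and 0.01 m and distance of orange_cup from where it was at the start of the episode below 0.02 m), for 0.2 s.
2. the orange-lidded cup stands in the well of the orange stand, bottle and carton still in the tray (horizontal distance between orange_cup and cup_stand below 0.014 m and z of orange_cup in the frame of cup_stand between 0.002 and 0.011 m and angle between each of orange_cup, blue_bottle, carton's own z axis and vertical below 0.15 rad and linear speed of each of orange_cup, blue_bottle, carton below 0.02 m/s and x of blue_bottle in the frame of tray between -0.1 and 0.1 m and y of blue_bottle in the frame of tray between -0.14 and 0.14 m and z of blue_bottle in the frame of tray between -0.002 and 0.01 m and x of carton in the frame of tray between -0.1 and 0.1 m and y of carton in the frame of tray between -0.14 and 0.14 m and z of carton in the frame of tray between -0.002 and 0.01 m), for 0.2 s.
3. the white-lidded cup stands at the back place of the rack, bottle and carton still in the tray (x of white_cup in the frame of rack between 0.054 and 0.082 m and y of white_cup in the frame of rack between -0.014 and 0.014 m and z of white_cup in the frame of rack between 0.001 and 0.009 m and angle between each of white_cup, blue_bottle, carton's own z axis and vertical below 0.15 rad and linear speed of each of white_cup, blue_bottle, carton below 0.02 m/s and x of blue_bottle in the frame of tray between -0.1 and 0.1 m and y of blue_bottle in the frame of tray between -0.14 and 0.14 m and z of blue_bottle in the frame of tray between -0.002 and 0.01 m and x of carton in the frame of tray between -0.1 and 0.1 m and y of carton in the frame of tray between -0.14 and 0.14 m and z of carton in the frame of tray between -0.002 and 0.01 m), for 0.2 s.
At the end, for the whole second after the job is handed in: The orange-lidded cup is down in the stand's well (14 mm of centre), the white-lidded cup on the back place of the rack (14 mm), bottle and carton within 15 mm of where each stood at the start; all four upright (0.15 rad), released and at rest (horizontal distance between orange_cup and cup_stand below 0.014 m and z of orange_cup in the frame of cup_stand between 0.002 and 0.011 m and angle between each of orange_cup, white_cup, blue_bottle, carton's own z axis and vertical below 0.15 rad and linear speed of each of orange_cup, white_cup, blue_bottle, carton below 0.02 m/s and x of white_cup in the frame of rack between 0.054 and 0.082 m and y of white_cup in the frame of rack between -0.014 and 0.014 m and z of white_cup in the frame of rack between 0.001 and 0.009 m and distance of each of blue_bottle, carton from where it was at the start of the episode below 0.015 m); the robot touches nothing.
It fails at once if one of the four things is tipped over (more than 0.6 rad) (angle between any of orange_cup, white_cup, blue_bottle, carton's own z axis and vertical above 0.6 rad).
It fails at once if the tape roll or the sample jar is moved more than 20 mm (distance of any of tape_masking, jar from where it was at the start of the episode above 0.02 m).
It also fails if it takes over 109 s, if anything falls off the work surface, if the arm or the gripper's body presses on something with over 40 N, if the wrist force passes 120 N, or if a joint passes its speed limit or range.

## Working session

There is one attempt and no reset: what is moved stays moved. The work goes in short steps, Python scripts to look and compute and a shell command to move; the robot and the scene stay as the last step left them, time stands still between calls to the robot, and variables do not carry over. Pictures are saved under pics/ and viewed, and the job is handed in when it is done.

```bash
ls; mkdir -p pics
python3 - <<'E'
from bench import bot
import cv2
print(bot.state()); print(bot.tip_reach)
for n in ("side","top","wrist"):
    print(n,bot.camera_info(n))
    cv2.imwrite(f"pics/{n}0.png",bot.snapshot(n))
E
```

```text
pics
{'time': 0.0, 'qpos': array([ 1.25596104e+00,  2.38771633e-01, -1.42848875e-02,  1.31917686e+00,
        6.17061842e-06,  1.57082685e+00]), 'qvel': array([-0.00034686, -0.00065517,  0.00182279, -0.00062208,  0.0018076 ,
       -0.00070662]), 'effort': array([ 9.19141166e-04, -5.38775289e+01,  3.46438122e+01,  1.85788184e-02,
        1.13631131e-04,  6.02925027e-06]), 'tcp_pos': array([0.16244889, 0.49882432, 0.25267046]), 'ee_rot': array([-1.55805491,  0.2473408 , -0.24697608]), 'ft_force': array([0.70275599, 0.40541899, 0.10361987]), 'ft_torque': array([-0.02065257,  0.03533718, -0.00680535]), 'opening': 0.08557019672827794}
0.022
side {'fx': 409.3916125396225, 'fy': 409.3916125396225, 'cx': 322.02694503476187, 'cy': 197.53416779344406, 'k1': 0.017421379362143174, 'extrinsics': array([[ 0.88856805,  0.30159437, -0.34566986,  0.17456494],
       [-0.45873608,  0.57951043, -0.673594  , -0.92202959],
       [-0.00283287,  0.75710534,  0.65328667,  0.84610592],
       [ 0.        ,  0.        ,  0.        ,  1.        ]])}
top {'fx': 393.5019035749105, 'fy': 393.5019035749105, 'cx': 309.14693327779446, 'cy': 194.1907067637202, 'k1': -0.027905765010483315, 'extrinsics': array([[-0.02242534,  0.98774001, -0.15448873,  0.4100609 ],
       [-0.99973328, -0.02300896, -0.00199051, -0.05506478],
       [-0.00552073,  0.15440289,  0.98799254,  1.21628242],
       [ 0.        ,  0.        ,  0.        ,  1.        ]])}
wrist {'fx': 313.23855021260306, 'fy': 313.23855021260306, 'cx': 327.2582013600065, 'cy': 197.79488939400048, 'k1': -0.04048941739336669, 'hand_eye': array([[-8.82745772e-05, -9.46898978e-01, -3.21531209e-01,
        -8.16159281e-02],
       [-5.50005455e-04,  3.21531208e-01, -9.46898822e-01,
        -1.20239108e-01],
       [ 9.99999845e-01,  9.32568258e-05, -5.49182634e-04,
         8.43119903e-04],
       [ 0.00000000e+00,  0.00000000e+00,  0.00000000e+00,
         1.00000000e+00]])}
```

View pics/side0.png

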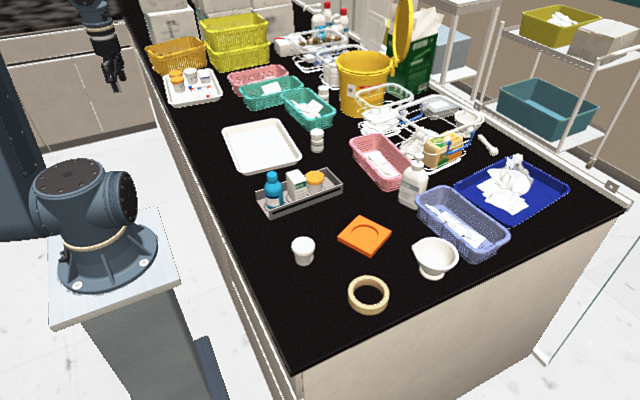

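View pics/top0.png

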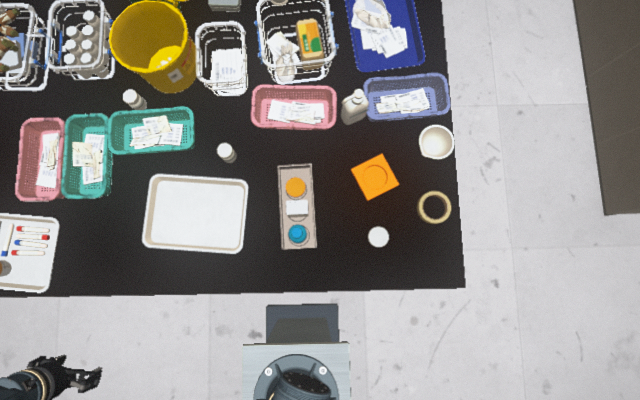

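View pics/wrist0.png

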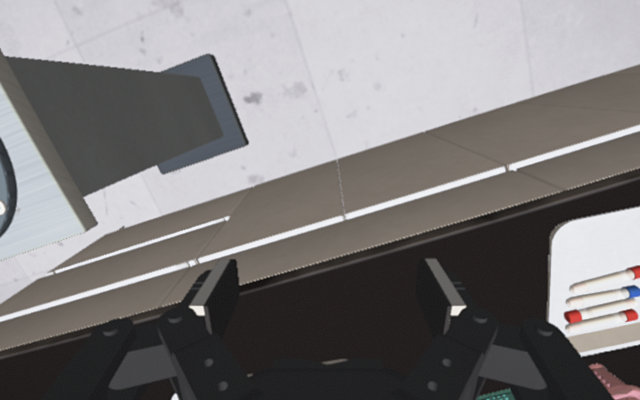

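```bash
cat > h.py <<'E'
import numpy as np, cv2
from scipy.spatial.transform import Rotation as R
from bench import bot
def ray(name,u,v,st=None):
    c=bot.camera_info(name)
    x=(u-c['cx'])/c['fx'];y=(v-c['cy'])/c['fy']
    a,b=x,y
    for _ in range(20):
        f=1+c['k1']*(a*a+b*b);a,b=x/f,y/f
    d=np.array([a,-b,-1.])
    if name=='wrist':
        st=st or bot.state();T=np.eye(4);T[:3,:3]=R.from_rotvec(st['ee_rot']).as_matrix();T[:3,3]=st['tcp_pos'];E=T@c['hand_eye']
    else:E=c['extrinsics']
    d=E[:3,:3]@d
    return E[:3,3],d/np.linalg.norm(d)
def onz(name,u,v,z,st=None):
    o,d=ray(name,u,v,st);return o+d*(z-o[2])/d[2]
def tri(rs):
    A=np.zeros((3,3));b=np.zeros(3)
    for o,d in rs:
        P=np.eye(3)-np.outer(d,d);A+=P;b+=P@o
    p=np.linalg.solve(A,b)
    return p,[np.linalg.norm((np.eye(3)-np.outer(d,d))@(p-o)) for o,d in rs]
def proj(name,p,st=None):
    c=bot.camera_info(name)
    if name=='wrist':
        T=np.eye(4);T[:3,:3]=R.from_rotvec(st['ee_rot']).as_matrix();T[:3,3]=st['tcp_pos'];E=T@c['hand_eye']
    else:E=c['extrinsics']
    q=E[:3,:3].T@(np.array(p)-E[:3,3]);a,b=q[0]/-q[2],-q[1]/-q[2]
    f=1+c['k1']*(a*a+b*b)
    return np.array([c['fx']*a*f+c['cx'],c['fy']*b*f+c['cy']])
def crop(img,x0,y0,x1,y1,s,out):
    cv2.imwrite(out,cv2.resize(img[y0:y1,x0:x1],None,fx=s,fy=s,interpolation=cv2.INTER_CUBIC))
E
python3 - <<'E'
from h import *
t=cv2.imread('pics/top0.png');s=cv2.imread('pics/side0.png')
crop(t,260,140,460,270,4,'pics/topc.png')
crop(t,130,130,330,270,4,'pics/topd.png')
crop(s,210,110,410,260,4,'pics/sidec.png')
print(R.from_rotvec(bot.state()['ee_rot']).as_matrix().round(3))
E
```

```text
[[ 0.951 -0.     0.31 ]
 [-0.31  -0.001  0.951]
 [-0.    -1.    -0.001]]
```

View pics/topc.png

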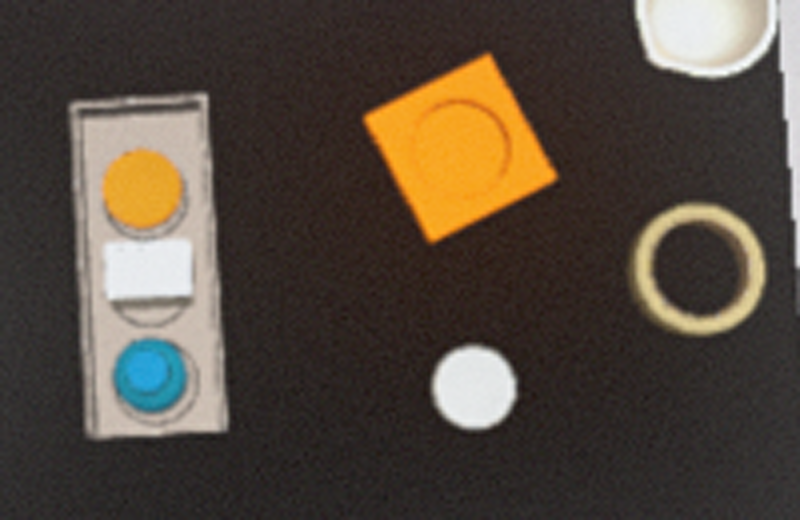

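View pics/topd.png

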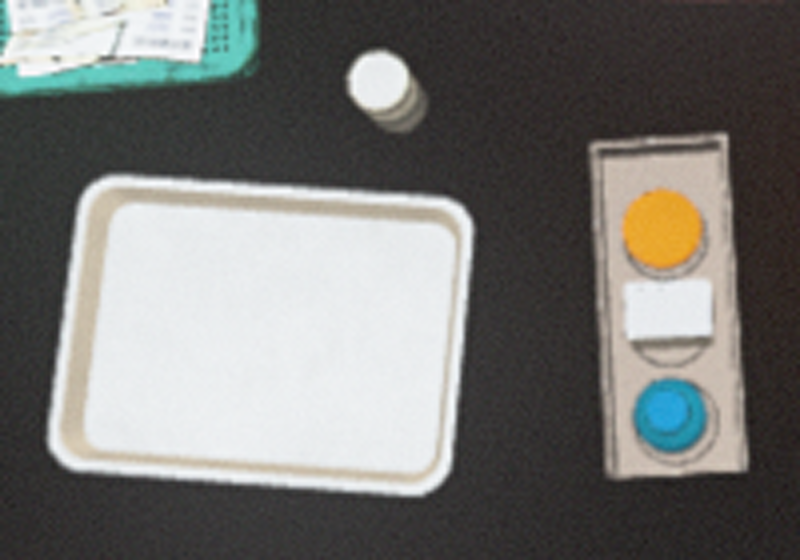

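View pics/sidec.png

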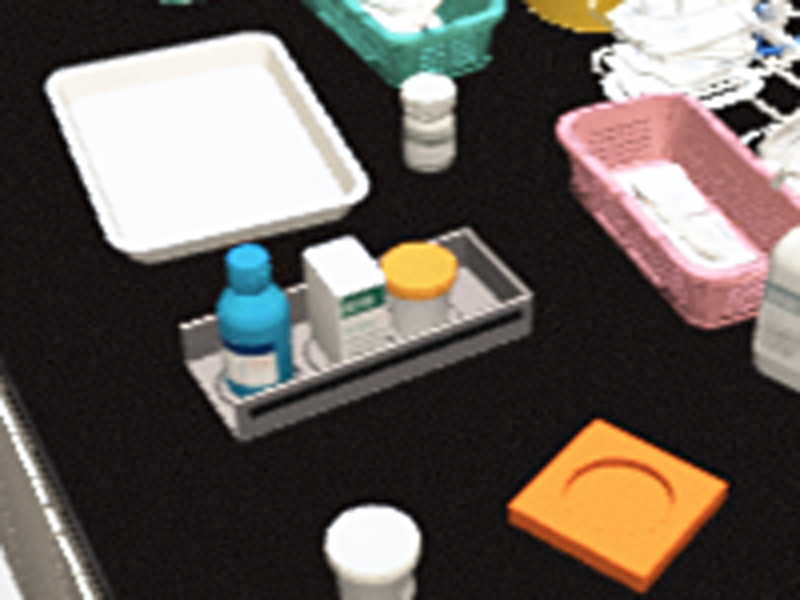

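Run:
```python
from h import *
def T(n,a,b,k=4): # crop coords of topc, sidec
    return ('top',260+a/k,140+b/k)
def S(a,b,k=4): return ('side',210+a/k,110+b/k)
for nm,t,s in [('bottle cap top',(149,371),(249,250)),('orange lid',(143,189),(419,262)),('white lid',(474,387),(373,532)),('well/plate top',(461,148),(619,497))]:
    a=T(0,*t);b=S(*s);print(nm,*[np.round(x,4) for x in tri([ray(*a),ray(*b)])])
c=dict(zip('abcd',[onz(*T(0,*p),.04) for p in [(70,102),(207,94),(228,431),(88,437)]]))
print('rack corners',{k:v[:2].round(3) for k,v in c.items()})
print('tray corners',[onz('top',130+a/4,130+b/4,.028)[:2].round(3) for a,b in [(85,178),(473,200),(440,494),(50,466)]])
print('carton top',[onz(*T(0,*p),.089)[:2].round(3) for p in [(104,240),(192,240),(192,300),(106,300)]])
print('plate',[onz(*T(0,*p),.016)[:2].round(3) for p in [(362,117),(489,54),(557,179),(432,243)]])
print('jar',onz('top',130+379/4,130+80/4,.078)); print('tape',onz(*T(0,698,268),.025))
```

```text
bottle cap top [ 0.4752 -0.0183  0.1295] [0.002 0.002]
orange lid [ 0.6134 -0.0141  0.0663] [0.0018 0.0018]
white lid [ 0.4614 -0.2526  0.0635] [0.0014 0.0014]
well/plate top [ 0.6482 -0.26    0.0138] [0.0008 0.0008]
rack corners {'a': array([0.685, 0.042]), 'b': array([ 0.689, -0.063]), 'c': array([ 0.433, -0.072]), 'd': array([0.431, 0.031])}
tray corners [array([0.669, 0.436]), array([0.644, 0.134]), array([0.421, 0.158]), array([0.448, 0.454])]
carton top [array([0.571, 0.015]), array([ 0.569, -0.049]), array([ 0.526, -0.048]), array([0.527, 0.014])]
plate [array([ 0.673, -0.183]), array([ 0.722, -0.285]), array([ 0.621, -0.333]), array([ 0.573, -0.233])]
jar [0.72757086 0.19641136 0.078     ]
tape [ 0.54786902 -0.43425767  0.025     ]
```

```bash
python3 -m pendant '[[[0,0,0,-0.117,1],[0,0,0,-0.117,1],[0,0,0,-0.118,1],[2.27,-0.36,-3.79,0,1],[2.27,-0.36,-3.79,0,1],[2.27,-0.36,-3.79,0,1],[2.27,-0.36,-3.79,0,1],[2.27,-0.36,-3.79,0,1],[2.27,-0.36,-3.79,0,1],[2.27,-0.36,-3.79,0,1]]]'
```

```text
time: 1.15
tcp_pos: [0.3317, 0.2383, 0.2786]
ee_rot: [-1.571, -0.03, 0.029]
ft_force: [1.2, 0.6, -0.6]
opening: 0.0855
```

```bash
python3 -m pendant '[[[2.27,-0.36,-3.79,0,1],[2.27,-0.36,-3.79,0,1],[2.27,-0.36,-3.79,0,1],[2.27,-0.36,-3.79,0,1],[2.27,-0.36,-3.79,0,1],[2.27,-0.36,-3.79,0,1],[2.27,-0.36,-3.79,0,1],[0,0,0,0,1],[0,0,0,0,1],[0,0,0,0,1]]]'
python3 - <<'E'
from h import *
s=bot.state();print(s['tcp_pos'],R.from_rotvec(s['ee_rot']).as_matrix().round(3).tolist())
import pickle;pickle.dump(s,open('w1.pkl','wb'))
cv2.imwrite('pics/w1.png',bot.snapshot('wrist'))
E
```

```text
time: 2.15
tcp_pos: [0.4992, -0.0187, 0.3035]
ee_rot: [-1.57, -0.029, 0.03]
ft_force: [-0.1, -0.8, -0.5]
opening: 0.0853
[ 0.49924647 -0.01871776  0.3034537 ] [[0.999, -0.001, -0.037], [0.037, 0.0, 0.999], [-0.001, -1.0, 0.0]]
```

View pics/w1.png

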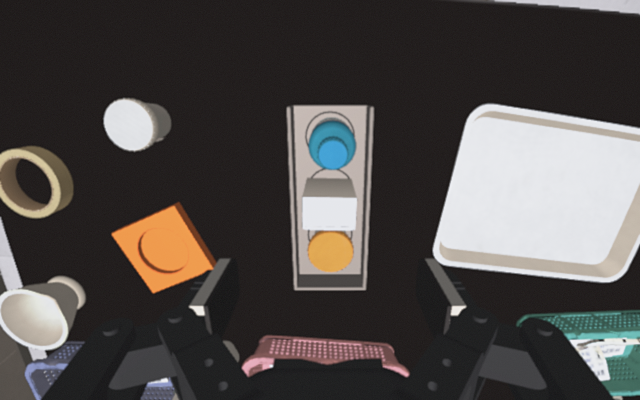

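Run:
```python
from h import *
t=cv2.imread('pics/w1.png')
crop(t,270,95,400,300,2.9,'pics/w1a.png')
crop(t,90,80,230,300,2.7,'pics/w1b.png')
```

```text
(no output)
```

View pics/w1a.png

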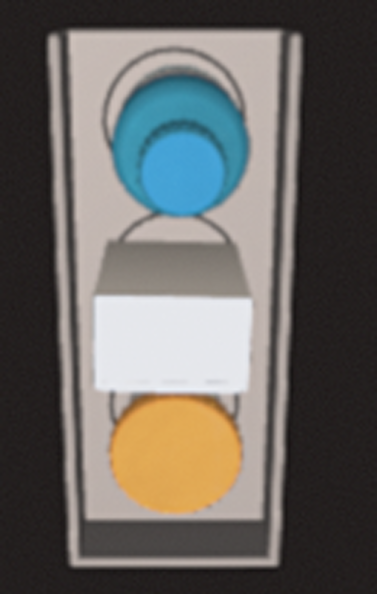

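View pics/w1b.png

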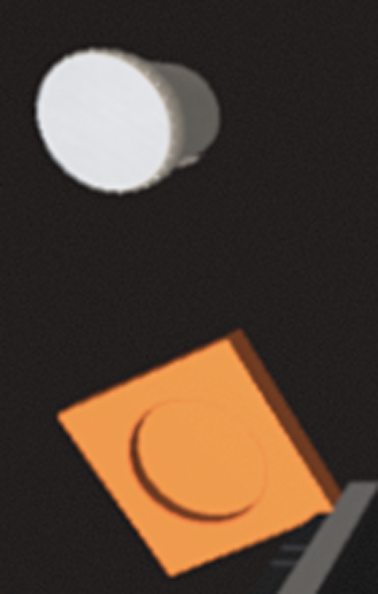

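Run:
```python
from h import *
import pickle
s1=pickle.load(open('w1.pkl','rb'))
A=lambda a,b:(270+a/2.9,95+b/2.9)
B=lambda a,b:(90+a/2.7,80+b/2.7)
W=lambda p:ray('wrist',*p,s1)
T=lambda a,b:ray('top',260+a/4,140+b/4)
S=lambda a,b:ray('side',210+a/4,110+b/4)
for nm,w,t,s in [('bottle cap',A(182,173),(149,371),(249,250)),('orange lid',A(176,453),(143,189),(419,262)),('white lid',B(104,120),(474,387),(373,532)),('well',B(203,456),(461,148),(619,497)),('cartoncentre',A(173,343),(148.5,270),(346,264))]:
    for l in ([W(w),T(*t),S(*s)],[W(w),T(*t)],[W(w),S(*s)]):
        p,r=tri(l);print(nm,p.round(4),np.round(r,4))
f=lambda p,z:onz('wrist',*p,z,s1)[:2].round(4)
print('rack',[f(A(*p),.04) for p in [(49,36),(301,36),(278,565),(71,563)]])
print('carton',[f(A(*p),.089) for p in [(95,294),(252,298),(248,390),(96,389)]])
print('cap',f(A(182,173),.124),'lid',f(A(176,453),.064),'wl',f(B(104,120),.060))
print('plate',[f(B(*p),.016) for p in [(58,415),(228,341),(336,511),(170,576)]])
print('tray in', [f(p,.028) for p in [(480,104),(645,123),(630,282),(433,252)]])
```

```text
bottle cap [ 0.4752 -0.0161  0.1277] [0.0023 0.0024 0.0026]
bottle cap [ 0.4731 -0.0159  0.1345] [0.0019 0.0019]
bottle cap [ 0.4767 -0.0141  0.1258] [0.0018 0.0018]
orange lid [ 0.6137 -0.0117  0.0637] [0.0025 0.0023 0.0027]
orange lid [ 0.612  -0.0114  0.0642] [0.002 0.002]
orange lid [ 0.6159 -0.0094  0.0612] [0.0019 0.0019]
white lid [ 0.4613 -0.2512  0.0606] [0.002  0.0018 0.0023]
white lid [ 0.4607 -0.2539  0.0532] [0.0003 0.0003]
white lid [ 0.462  -0.2501  0.0601] [0.0019 0.0019]
well [ 0.6493 -0.258   0.0095] [0.0025 0.0025 0.002 ]
well [ 0.651  -0.2606  0.0019] [0.0016 0.0016]
well [ 0.6504 -0.2564  0.0084] [0.0016 0.0016]
cartoncentre [ 0.5506 -0.0157  0.0877] [0.0022 0.0027 0.0025]
cartoncentre [ 0.5477 -0.0155  0.0945] [0.0019 0.0019]
cartoncentre [ 0.5529 -0.0135  0.0852] [0.0013 0.0013]
rack [array([ 0.4369, -0.0682]), array([0.433 , 0.0345]), array([0.6859, 0.0447]), array([ 0.6886, -0.0583])]
carton [array([ 0.5306, -0.0446]), array([0.53  , 0.0165]), array([0.5692, 0.0176]), array([ 0.571 , -0.0437])]
cap [ 0.4753 -0.0137] lid [ 0.6122 -0.0095] wl [ 0.4602 -0.2495]
plate [array([ 0.6231, -0.3288]), array([ 0.5766, -0.2294]), array([ 0.6755, -0.181 ]), array([ 0.7236, -0.282 ])]
tray in [array([0.4236, 0.1665]), array([0.4346, 0.3906]), array([0.6717, 0.4562]), array([0.6279, 0.1376])]
```

```bash
python3 -m pendant '[[[-1.2,3.7,0.2,0,1],[-1.2,3.7,0.2,0,1],[0,3.7,0,0,1],[0,3.7,0,0,1],[0,3.7,0,0,1],[0,3.45,0,0,1],[0,0,0,0,1],[0,0,0,0,-1],[0,0,0,0,-1],[0,0,0,0,-1]]]' 40
python3 - <<'E'
from h import *
cv2.imwrite('pics/w2.png',bot.snapshot('wrist'));print(bot.state()['opening'],bot.state()['ft_force'])
E
```

```text
time: 3.2
tcp_pos: [0.4771, -0.0158, 0.0864]
ee_rot: [-1.57, -0.033, 0.027]
ft_force: [-1.0, 2.0, 5.5]
opening: 0.0535
0.05298647557215436 [-0.33272346  2.00878638  5.22017943]
```

View pics/w2.png

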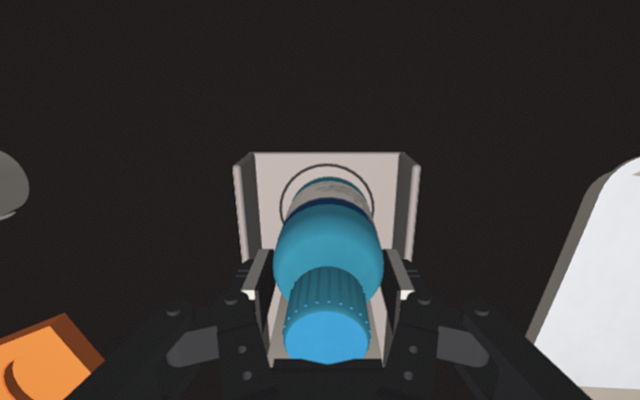

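```bash
python3 -m pendant '[[[0,-3,0,0,-1],[0,-4,0,0,-1],[0.4,0,2.5,0,-1],[0.6,0,4.2,0,-1],[0.6,0,4.2,0,-1],[0.6,0,4.2,0,-1],[0.6,0,4.2,0,-1],[0.6,0,4.2,0,-1],[0.6,0,4.2,0,-1],[0.6,0,4.2,0,-1]]]' 40
```

```text
time: 4.25
tcp_pos: [0.51, 0.3064, 0.1558]
ee_rot: [-1.57, -0.031, 0.028]
ft_force: [1.3, -0.3, -2.5]
opening: 0.0535
```

```bash
python3 -m pendant '[[[0.6,0,3.5,0,-1],[0.5,0,2,0,-1],[0,2.5,0,0,-1],[0,2.5,0,0,-1],[0,1.5,0,0,-1],[0,0.4,0,0,-1],[0,0,0,0,-1],[0,0,0,0,1],[0,0,0,0,1],[0,0,0,0,1]]]' 40
python3 - <<'E'
from h import *
cv2.imwrite('pics/w3.png',bot.snapshot('wrist'));print(bot.state()['opening'],bot.state()['ft_force'])
E
```

```text
time: 5.25
tcp_pos: [0.5192, 0.3599, 0.0861]
ee_rot: [-1.57, -0.03, 0.028]
ft_force: [1.2, -0.3, 0.3]
opening: 0.0853
0.0854096637783955 [ 0.02873085 -0.10450208  0.0126641 ]
```

View pics/w3.png

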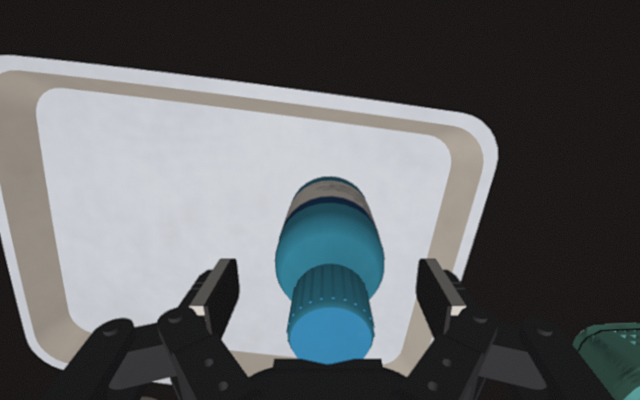

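```bash
python3 -m pendant '[[[0,-2.7,0,0,1],[0,-2.7,0,0,1],[0,-2.7,0,0,1],[0.19,0,-4.2,0,1],[0.19,0,-4.2,0,1],[0.19,0,-4.2,0,1],[0.19,0,-4.2,0,1],[0.19,0,-4.2,0,1],[0.19,0,-4.2,0,1],[0.19,0,-4.2,0,1]]]' 40
```

```text
time: 6.3
tcp_pos: [0.543, 0.0647, 0.1666]
ee_rot: [-1.571, -0.03, 0.029]
ft_force: [0.9, 0.4, -1.0]
opening: 0.0856
```

```bash
python3 -m pendant '[[[0.2,0,-4.2,0,1],[0.2,0,-3.9,0,1],[0,0,0,0,1],[0,0,0,0,1],[0,2,0,0,1],[0,0,0,0,1],[0,0,0,0,1],[0,0,0,0,1],[0,0,0,0,1],[0,0,0,0,1]]]' 40
python3 - <<'E'
from h import *
import pickle
s=bot.state();print(s['tcp_pos'])
im=bot.snapshot('wrist');cv2.imwrite('pics/w4.png',im)
pickle.dump(s,open('w4.pkl','wb'))
crop(im,200,120,460,400,2.1,'pics/w4c.png')
E
```

```text
time: 7.3
tcp_pos: [0.5503, -0.0141, 0.1467]
ee_rot: [-1.571, -0.03, 0.029]
ft_force: [-0.0, 0.5, -0.5]
opening: 0.0857
[ 0.55029946 -0.0141424   0.14674   ]
```

View pics/w4c.png

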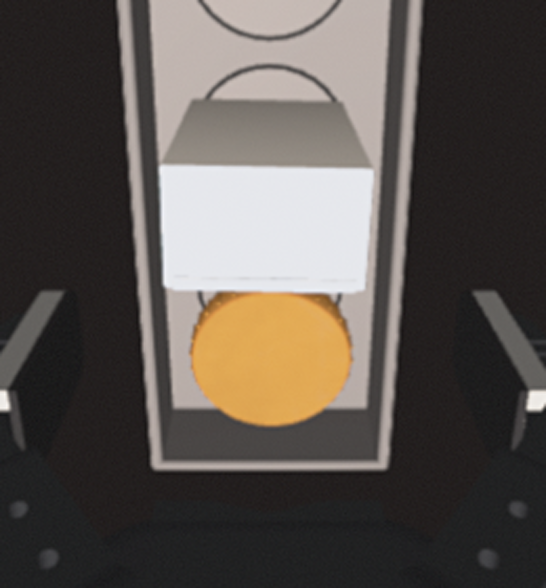

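Run:
```python
from h import *
import pickle
s=pickle.load(open('w4.pkl','rb'))
f=lambda a,b,z:onz('wrist',200+a/2.1,120+b/2.1,z,s)[:2].round(4)
print([f(*p,.089) for p in [(161,165),(372,169),(365,292),(165,289)]])
print('lid',f(271,358,.064), 'back wall top outer',f(152,469,.04),f(388,469,.04))
print('front ring',[f(*p,.004) for p in [(269,39)]],'mid ring top',f(269,65,.004))
```

```text
[array([ 0.5311, -0.0448]), array([0.53  , 0.0157]), array([0.57  , 0.0171]), array([ 0.5712, -0.0442])]
lid [ 0.6126 -0.0099] back wall top outer [ 0.6894 -0.0589] [0.6855 0.0444]
front ring [array([ 0.5062, -0.0146])] mid ring top [ 0.5166 -0.0142]
```

```bash
python3 -m pendant '[[[0,3,0,0,1],[0,3,0,0,1],[0,1.6,0,0,1],[0,0,0,0,1],[0,0,0,0,-1],[0,0,0,0,-1],[0,0,0,0,-1],[0,0,0,0,-1],[0,-0.5,0,0,-1],[0,-1.5,0,0,-1]]]' 40
python3 - <<'E'
from h import *
cv2.imwrite('pics/w5.png',bot.snapshot('wrist'));print(bot.state()['opening'],bot.state()['ft_force'])
E
```

```text
time: 8.35
tcp_pos: [0.5491, -0.0144, 0.0898]
ee_rot: [-1.571, -0.027, 0.031]
ft_force: [0.6, -0.2, -0.7]
opening: 0.0612
0.061541184475070884 [ 1.57731722 -0.34899205  1.92033605]
```

View pics/w5.png

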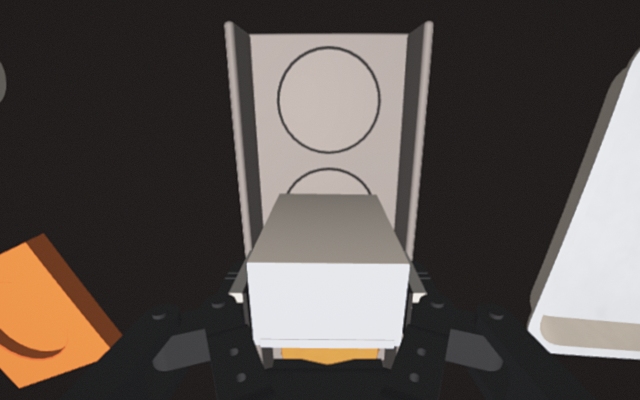

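```bash
python3 -m pendant '[[[0,-2.5,0,0,-1],[0,-2.5,0,0,-1],[-0.1,0,2,0,-1],[-0.2,0,4,0,-1],[-0.2,0,4,0,-1],[-0.2,0,4,0,-1],[-0.2,0,4,0,-1],[-0.2,0,4,0,-1],[0,0,2,0,-1],[0,0,0,0,-1]]]' 40
```

```text
time: 9.4
tcp_pos: [0.5298, 0.2277, 0.1401]
ee_rot: [-1.57, -0.032, 0.032]
ft_force: [0.6, -0.6, -0.3]
opening: 0.0617
```

```bash
python3 -m pendant '[[[0,2.5,0,0,-1],[0,2.5,0,0,-1],[0,1.5,0,0,-1],[0,0.4,0,0,-1],[0,0,0,0,-1],[0,0,0,0,1],[0,0,0,0,1],[0,0,0,0,1],[0,0,0,0,1],[0,-2,0,0,1]]]' 40
python3 - <<'E'
from h import *
cv2.imwrite('pics/w6.png',bot.snapshot('wrist'));print(bot.state()['opening'],bot.state()['ft_force'])
E
```

```text
time: 10.4
tcp_pos: [0.5286, 0.2244, 0.0893]
ee_rot: [-1.572, -0.026, 0.032]
ft_force: [-0.2, 0.2, 0.1]
opening: 0.0854
0.08552359250408971 [1.61420958 0.10438496 3.79480707]
```

View pics/w6.png

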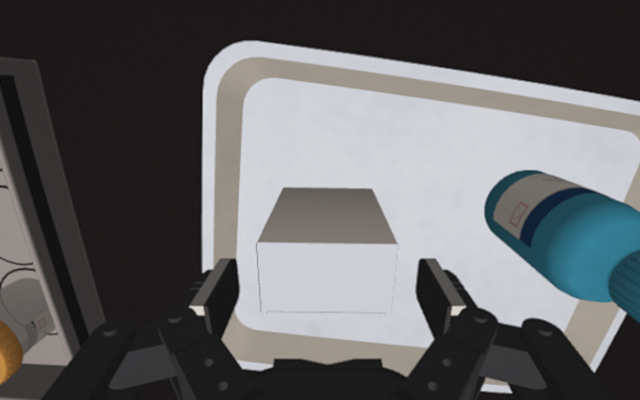

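Run:
```python
from h import *
print(bot.state()['qpos'].round(3),bot.state()['tcp_pos'])
```

```text
[ 0.401  0.42  -0.173  0.977 -0.     0.364] [0.53064637 0.22525172 0.09368385]
```

```bash
python3 -m pendant '[[[0,-2.9,0,0,1],[0,-2.9,0,0,1],[0,-2.9,0,0,1],[1.23,0,-3.98,0,1],[1.23,0,-3.98,0,1],[1.23,0,-3.98,0,1],[1.23,0,-3.98,0,1],[1.23,0,-3.98,0,1],[1.23,0,-3.98,0,1],[0,0,0,0.131,1]]]' 40
```

```text
time: 11.45
tcp_pos: [0.6142, -0.0153, 0.1779]
ee_rot: [-1.571, 0.076, -0.078]
ft_force: [0.7, 0.3, -0.3]
opening: 0.0853
```

```bash
python3 -m pendant '[[[0,0,0,0.144,1],[0,0,0,0.144,1],[0,0,0,0.144,1],[0,0,0,0.144,1],[0,0,0,0.144,1],[0,0,0,0.144,1],[0,0,0,0.144,1],[0,0,0,0.144,1],[0,0,0,0.144,1],[0,0,0,0.144,1]]]' 40
```

```text
time: 12.45
tcp_pos: [0.6128, -0.0108, 0.1781]
ee_rot: [-1.224, 1.186, -1.186]
ft_force: [-0.4, 0.0, -0.1]
opening: 0.0853
```

```bash
python3 -m pendant '[[[0,2,0,0,1],[0,2,0,0,1],[0,0,0,0,1],[0,0,0,0,1],[0,0,0,0,1],[0,0,0,0,1],[0,0,0,0,1],[0,0,0,0,1],[0,0,0,0,1],[0,0,0,0,1]]]' 40;  python3 - <<'E'
from h import *
import pickle
s=bot.state();print(s['tcp_pos'],R.from_rotvec(s['ee_rot']).as_matrix().round(3).tolist())
im=bot.snapshot('wrist');cv2.imwrite('pics/w7.png',im)
pickle.dump(s,open('w7.pkl','wb'))
E
```

```text
time: 13.45
tcp_pos: [0.6127, -0.0109, 0.1383]
ee_rot: [-1.226, 1.182, -1.182]
ft_force: [-0.5, 0.6, 0.2]
opening: 0.0855
[ 0.61272247 -0.01086529  0.1383107 ] [[0.037, 0.0, 0.999], [-0.999, -0.0, 0.037], [0.0, -1.0, 0.0]]
```

View pics/w7.png

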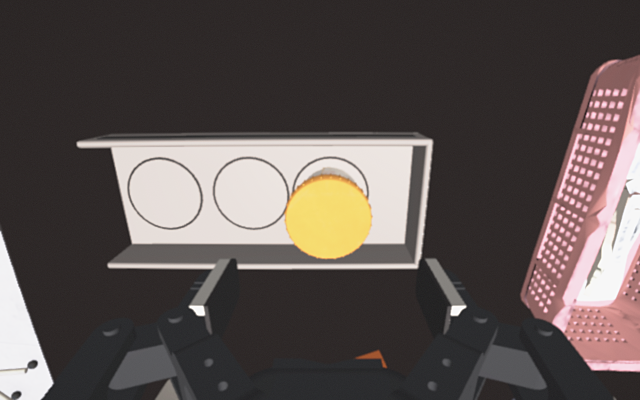

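Run:
```python
from h import *
import pickle
s=pickle.load(open('w7.pkl','rb'))
f=lambda a,b,z:onz('wrist',a,b,z,s)[:2].round(4)
print('lid',f(328.5,217,.064),[f(*p,.004) for p in [(165,193.5),(251.5,193),(331,192)]])
im=cv2.imread('pics/w7.png');crop(im,80,120,440,280,2.2,'pics/w7c.png')
```

```text
lid [ 0.6148 -0.0071] [array([ 0.4742, -0.0151]), array([ 0.5494, -0.012 ]), array([ 0.6173, -0.0086])]
```

View pics/w7c.png

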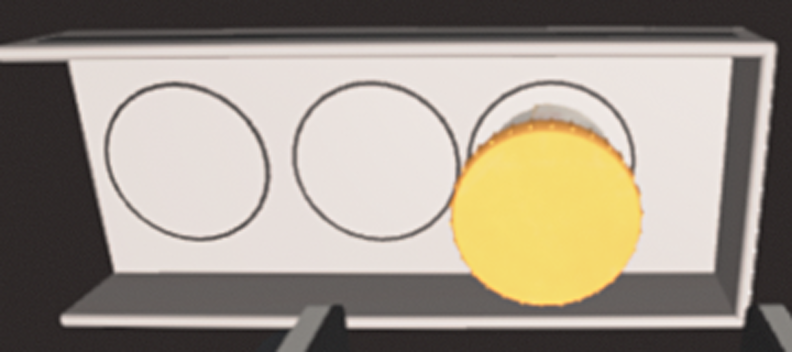

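```bash
python3 -m pendant '[[[-0.2,3,0.1,0,1],[0,3,0,0,1],[0,2,0,0,1],[0,0,0,0,1],[0,0,0,0,-1],[0,0,0,0,-1],[0,0,0,0,-1],[0,0,0,0,-1],[0,0,0,0,-1],[0,0,0,0,-1]]]' 40
python3 - <<'E'
from h import *
cv2.imwrite('pics/w8.png',bot.snapshot('wrist'));print(bot.state()['opening'],bot.state()['ft_force'])
E
```

```text
time: 14.5
tcp_pos: [0.6147, -0.0088, 0.06]
ee_rot: [-1.224, 1.18, -1.183]
ft_force: [-1.5, 0.0, 7.2]
opening: 0.0579
0.05774833567728152 [-0.23108169 -0.9286233   6.12197139]
```

View pics/w8.png

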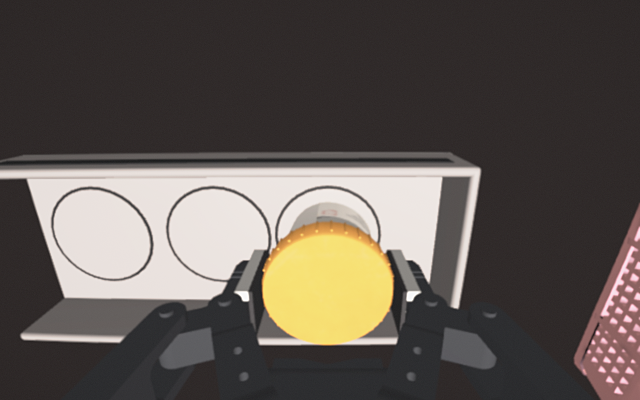

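```bash
python3 -m pendant '[[[0,-2,0,0,-1],[0,-3,0,0,-1],[0,-3,0,0,-1],[2,0,0.2,0,-1],[3,0,0.3,0,-1],[3,0,0.3,0,-1],[3,0,0.3,0,-1],[2,0,0.2,0,-1],[0,0,0,0,-1],[0,0,0,0,-1]]]' 40
python3 - <<'E'
from h import *
import pickle
s=bot.state();pickle.dump(s,open('w9.pkl','wb'))
cv2.imwrite('pics/w9.png',bot.snapshot('wrist'));print(s['tcp_pos'],s['opening'],s['ft_force'])
E
```

```text
time: 15.55
tcp_pos: [0.6313, -0.1383, 0.1383]
ee_rot: [-1.226, 1.183, -1.182]
ft_force: [0.0, -0.0, -1.2]
opening: 0.0577
[ 0.63134959 -0.13832558  0.13830435] 0.05768990612160991 [ 0.0394097  -0.04434525 -1.18580996]
```

View pics/w9.png

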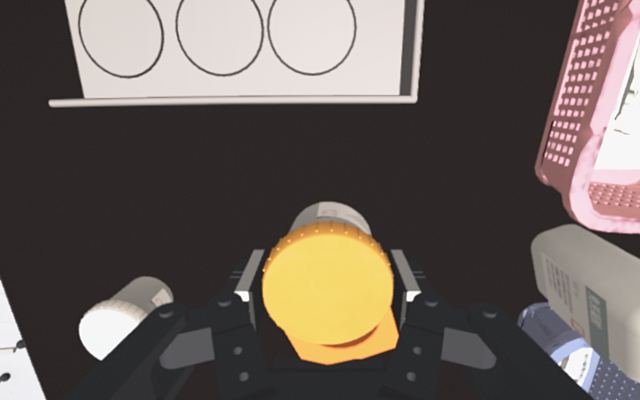

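```bash
python3 -m pendant '[[[2,0,0.2,0,-1],[3,0,0.3,0,-1],[3,0,0.3,0,-1],[2.5,0,0.3,0,-1],[1.4,0,0.2,0,-1],[0,2,0,0,-1],[0,2.5,0,0,-1],[0,1.5,0,0,-1],[0,0,0,0,-1],[0,0,0,0,-1]]]' 40
python3 - <<'E'
from h import *
print(bot.state()['tcp_pos'])
im=bot.snapshot('side');crop(im,290,190,430,290,5,'pics/s10.png')
im=bot.snapshot('wrist');cv2.imwrite('pics/w10.png',im)
E
```

```text
time: 16.6
tcp_pos: [0.649, -0.2562, 0.0785]
ee_rot: [-1.227, 1.182, -1.181]
ft_force: [-0.6, -0.5, 0.2]
opening: 0.0576
[ 0.64899855 -0.25624621  0.07854457]
```

View pics/s10.png

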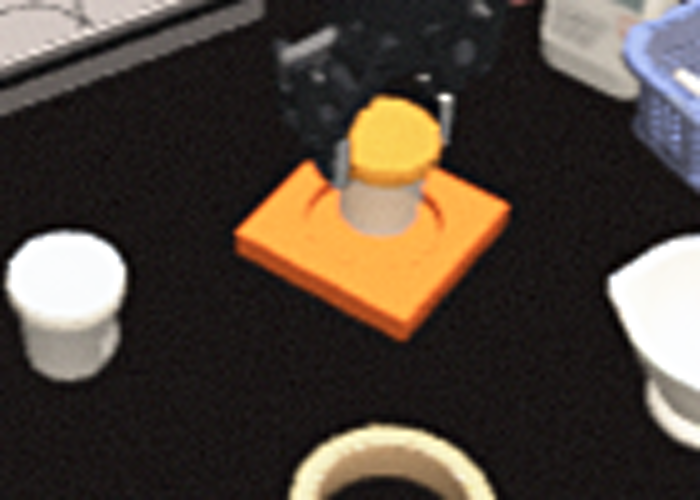

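View pics/w10.png

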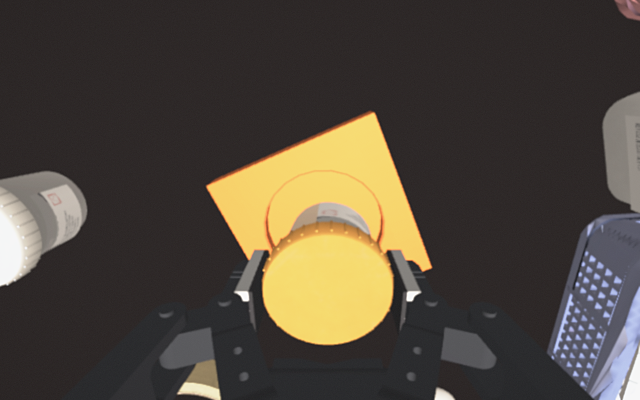

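Run:
```python
from h import *
s=bot.state()
f=lambda a,b,z:onz('wrist',a,b,z,s)[:2].round(4)
print('well +y edge',f(324,170,.016),'left',f(266,222,.016),f(383,222,.016),'cup lid',f(328,283,.0825))
print([f(*p,.016) for p in [(208,184),(374,112),(431,268)]])
```

```text
well +y edge [ 0.6477 -0.2182] left [ 0.6119 -0.2535] [ 0.6864 -0.2508] cup lid [ 0.6511 -0.2525]
[array([ 0.5769, -0.2296]), array([ 0.675 , -0.1833]), array([ 0.7223, -0.2833])]
```

```bash
python3 -m pendant '[[[0,0.8,0,0,-1],[0,0.5,0,0,-1],[0,0.3,0,0,-1],[0,0,0,0,-1],[0,0,0,0,-1],[0,0,0,0,0.6],[0,0,0,0,1],[0,0,0,0,1],[0,0,0,0,1],[0,0,0,0,1]]]' 40
python3 - <<'E'
from h import *
print(bot.state()['tcp_pos'])
im=bot.snapshot('side');crop(im,290,190,430,290,5,'pics/s11.png')
im=bot.snapshot('wrist');cv2.imwrite('pics/w11.png',im)
E
```

```text
time: 17.7
tcp_pos: [0.6488, -0.2567, 0.0623]
ee_rot: [-1.227, 1.182, -1.182]
ft_force: [0.7, -0.2, -0.1]
opening: 0.0856
[ 0.6488488  -0.25671425  0.06226595]
```

View pics/s11.png

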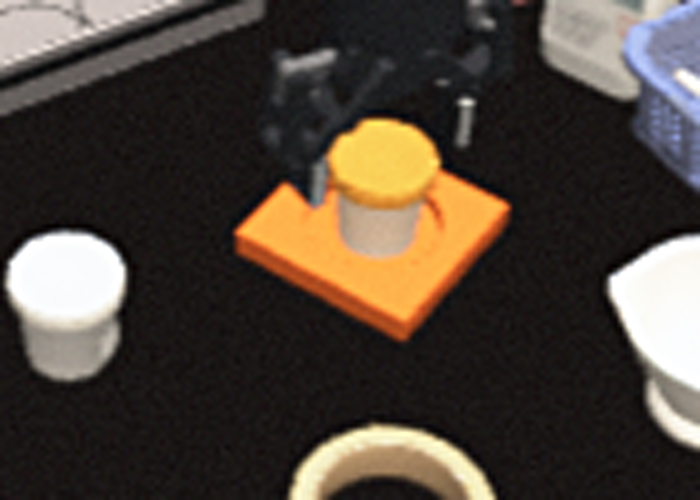

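View pics/w11.png

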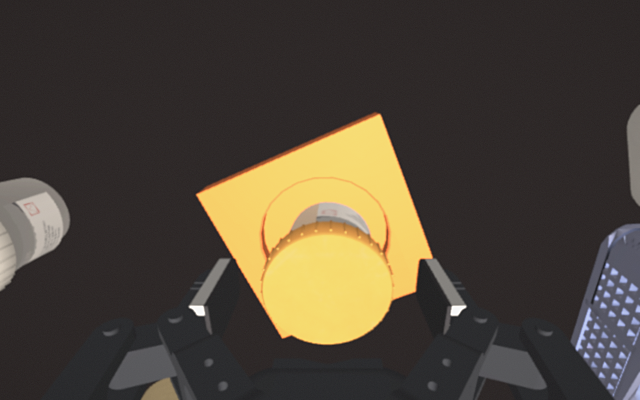

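```bash
python3 -m pendant '[[[0,-2.5,0,0,1],[0,-3,0,0,1],[0,-2.3,0,0,1],[-0.2,0,-3.1,0,1],[-0.2,0,-3.1,0,1],[-0.2,0,-3.1,0,1],[-0.2,0,-3.1,0,1],[-0.2,0,-3.1,0,1],[-0.2,0,-3.2,0,1],[0,0,0,0,1]]]' 40
python3 - <<'E'
from h import *
import pickle
s=bot.state();pickle.dump(s,open('w12.pkl','wb'))
cv2.imwrite('pics/w12.png',bot.snapshot('wrist'));print(s['tcp_pos'],s['opening'],s['ft_force'])
E
```

```text
time: 18.8
tcp_pos: [0.4578, -0.251, 0.1405]
ee_rot: [-1.227, 1.185, -1.181]
ft_force: [0.0, 0.1, 0.3]
opening: 0.0854
[ 0.45781789 -0.25099301  0.14046731] 0.08542951383394837 [0.04140797 0.05779637 0.34047239]
```

View pics/w12.png

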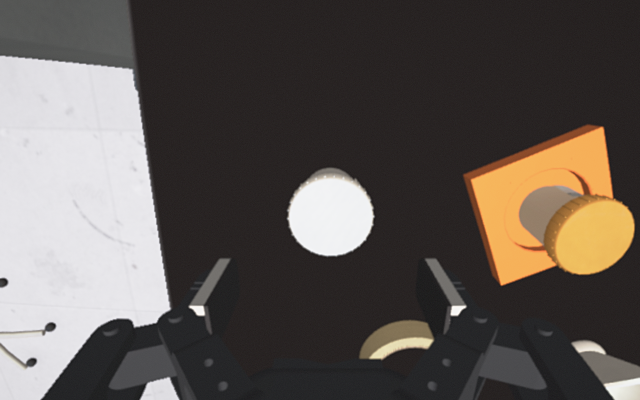

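Run:
```python
from h import *
import pickle
s=pickle.load(open('w12.pkl','rb'))
print(onz('wrist',330.7,215,.06,s), onz('wrist',590,234,.066,s))
```

```text
[ 0.46133729 -0.24818613  0.06      ] [ 0.6444623  -0.25396642  0.066     ]
```

```bash
python3 -m pendant '[[[-0.1,3,0.35,0,1],[0,3,0,0,1],[0,2.4,0,0,1],[0,0,0,0,1],[0,0,0,0,-1],[0,0,0,0,-1],[0,0,0,0,-1],[0,0,0,0,-1],[0,0,0,0,-1],[0,0,0,0,-1]]]' 40
python3 - <<'E'
from h import *
cv2.imwrite('pics/w13.png',bot.snapshot('wrist'));print(bot.state()['tcp_pos'],bot.state()['opening'],bot.state()['ft_force'])
E
```

```text
time: 19.85
tcp_pos: [0.4662, -0.251, 0.0579]
ee_rot: [-1.226, 1.179, -1.184]
ft_force: [0.5, 0.7, 6.9]
opening: 0.0576
[ 0.46615784 -0.251049    0.05786788] 0.057701892244143585 [0.54324352 0.88502746 6.53944031]
```

View pics/w13.png

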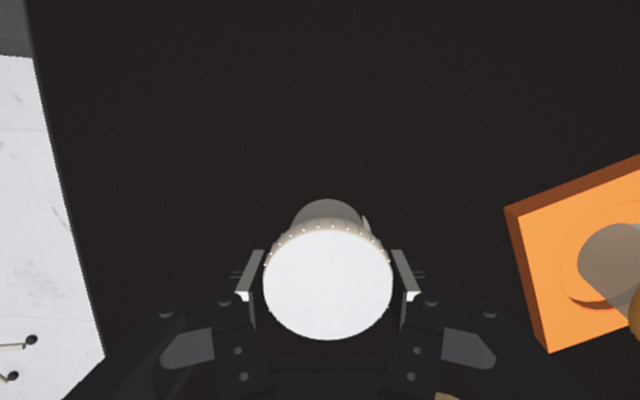

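```bash
python3 -m pendant '[[[0,-2,0,0,-1],[0,-3.5,0,0,-1],[0,-3.5,0,0,-1],[-2,0,1.3,0,-1],[-3.5,0,2.3,0,-1],[-3.5,0,2.3,0,-1],[-3.5,0,2.3,0,-1],[-3.5,0,2.3,0,-1],[-3.5,0,2.3,0,-1],[-2,0,1.5,0,-1]]]' 40
```

```text
time: 20.9
tcp_pos: [0.6014, -0.0276, 0.147]
ee_rot: [-1.226, 1.179, -1.181]
ft_force: [0.6, -0.9, -1.5]
opening: 0.0574
```

```bash
python3 -m pendant '[[[-2.1,0,1.5,0,-1],[0,0,0,0,-1],[0,2.5,0,0,-1],[0,2.5,0,0,-1],[0,0,0,0,-1],[0,0,0,0,-1],[0,0,0,0,-1],[0,0,0,0,-1],[0,0,0,0,-1],[0,0,0,0,-1]]]' 40
python3 - <<'E'
from h import *
import pickle
s=bot.state();pickle.dump(s,open('w14.pkl','wb'))
im=bot.snapshot('wrist');cv2.imwrite('pics/w14.png',im);print(s['tcp_pos'],bot.state()['opening'],bot.state()['ft_force'])
E
```

```text
time: 21.9
tcp_pos: [0.6144, -0.0089, 0.0968]
ee_rot: [-1.226, 1.181, -1.182]
ft_force: [0.4, -0.1, -1.0]
opening: 0.0573
[ 0.61440452 -0.00885521  0.09683278] 0.05734816682331247 [-0.5194016   0.33489326 -1.13579291]
```

View pics/w14.png

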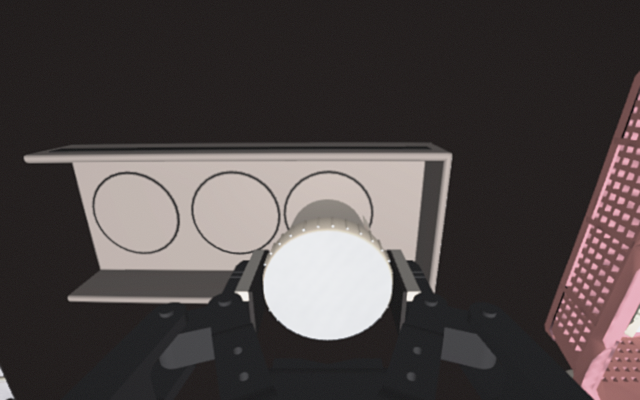

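```bash
python3 -m pendant '[[[0,1.5,0.1,0,-1],[0,1.3,0,0,-1],[0,0.6,0,0,-1],[0,0,0,0,-1],[0,0,0,0,-1],[0,0,0,0,0.6],[0,0,0,0,1],[0,0,0,0,1],[0,0,0,0,1],[0,-1,0,0,1]]]' 40
python3 - <<'E'
from h import *
im=bot.snapshot('wrist');cv2.imwrite('pics/w15.png',im);print(bot.state()['tcp_pos'],bot.state()['opening'],bot.state()['ft_force'])
E
```

```text
time: 22.95
tcp_pos: [0.6143, -0.0088, 0.0715]
ee_rot: [-1.228, 1.184, -1.181]
ft_force: [-0.9, 0.1, 0.6]
opening: 0.0853
[ 0.6155194  -0.00877329  0.07391892] 0.08529410011058379 [-0.10090251 -0.23242825  1.44598422]
```

```bash
python3 -m pendant '[[[0,-3,0,0,1],[0,-3.5,0,0,1],[0,-3.5,0,0,1],[0,0,0,-0.144,1],[0,0,0,-0.144,1],[0,0,0,-0.144,1],[0,0,0,-0.144,1],[0,0,0,-0.144,1],[0,0,0,-0.144,1],[0,0,0,-0.144,1]]]' 40
python3 - <<'E'
from h import *
im=bot.snapshot('top');crop(im,130,130,430,270,2.6,'pics/t16.png')
im=bot.snapshot('side');crop(im,210,110,410,260,4,'pics/s16.png')
E
```

```text
time: 24.0
tcp_pos: [0.6153, -0.0087, 0.1729]
ee_rot: [-1.532, 0.407, -0.408]
ft_force: [-0.4, 0.2, -0.3]
opening: 0.0854
```

View pics/w15.png

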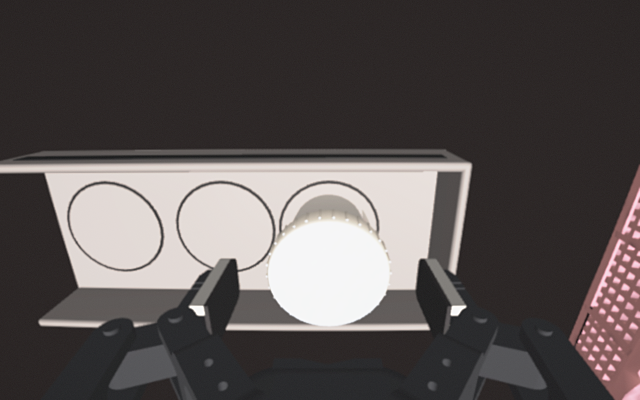

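View pics/s16.png

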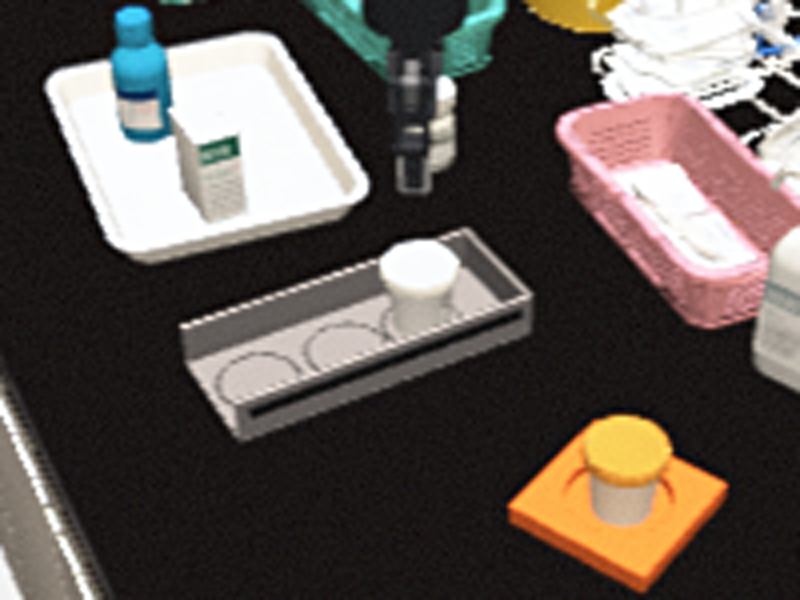

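```bash
python3 -m pendant '[[[0,0,0,-0.141,1],[0,0,0,-0.141,1],[0,0,0,-0.141,1],[0,0,0,-0.14,1],[-1.28,0,3.95,0,1],[-1.28,0,3.95,0,1],[-1.28,0,3.95,0,1],[-1.28,0,3.95,0,1],[-1.28,0,3.95,0,1],[-1.28,0,3.95,0,1]]]' 40
```

```text
time: 25.1
tcp_pos: [0.5289, 0.2267, 0.1728]
ee_rot: [-1.57, -0.026, 0.025]
ft_force: [1.2, 0.7, -0.3]
opening: 0.0854
```

```bash
python3 -m pendant '[[[0,2.6,0,0,1],[0,0,0,0,1],[0,0,0,0,1],[0,0,0,0,1],[0,0,0,0,1],[0,0,0,0,1],[0,0,0,0,1],[0,0,0,0,1],[0,0,0,0,1],[0,0,0,0,1]]]' 40
python3 - <<'E'
from h import *
import pickle
s=bot.state();pickle.dump(s,open('w17.pkl','wb'))
im=bot.snapshot('wrist');print(s['tcp_pos'],s['ee_rot'],s['opening'])
crop(im,200,120,460,400,2.1,'pics/w17c.png')
E
```

```text
time: 26.1
tcp_pos: [0.5296, 0.2252, 0.1462]
ee_rot: [-1.571, -0.029, 0.029]
ft_force: [-0.0, -0.1, -0.8]
opening: 0.0857
[0.52956385 0.225196   0.14616597] [-1.57070521 -0.02907839  0.02923327] 0.08565979949438535
```

View pics/w17c.png

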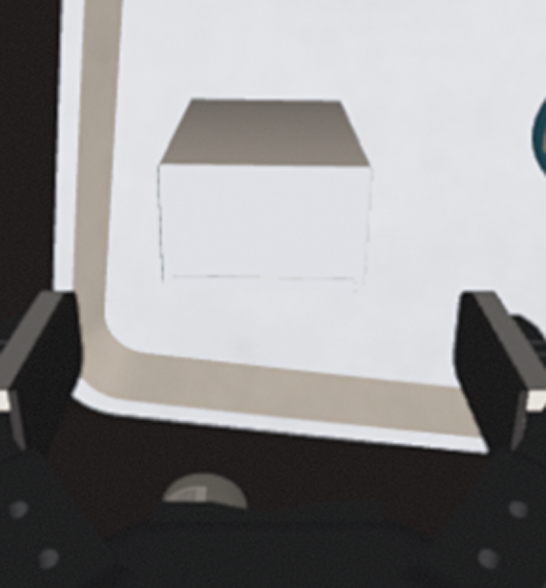

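```bash
python3 -m pendant '[[[0,3,0,0,1],[0,3,0,0,1],[0,1.6,0,0,1],[0,0,0,0,1],[0,0,0,0,-1],[0,0,0,0,-1],[0,0,0,0,-1],[0,0,0,0,-1],[0,0,0,0,-1],[0,-1,0,0,-1]]]' 40
```

```text
time: 27.15
tcp_pos: [0.529, 0.225, 0.0801]
ee_rot: [-1.571, -0.028, 0.03]
ft_force: [-0.4, 0.2, -0.6]
opening: 0.0615
```

```bash
python3 -m pendant '[[[0,-3,0,0,-1],[0,-3,0,0,-1],[0.1,0,-2,0,-1],[0.2,0,-4,0,-1],[0.2,0,-4,0,-1],[0.2,0,-4,0,-1],[0.2,0,-4,0,-1],[0.2,0,-4,0,-1],[0.1,0,-2,0,-1],[0,0,0,0,-1]]]' 40
```

```text
time: 28.15
tcp_pos: [0.5506, -0.0167, 0.1409]
ee_rot: [-1.571, -0.027, 0.026]
ft_force: [0.5, 0.1, -0.2]
opening: 0.0616
```

```bash
python3 -m pendant '[[[0.2,0,0,0,-1],[0,2,0,0,-1],[0,0,0,0,-1],[0,0,0,0,-1],[0,0,0,0,-1],[0,0,0,0,-1],[0,0,0,0,-1],[0,0,0,0,-1],[0,0,0,0,-1],[0,0,0,0,-1]]]' 40
python3 - <<'E'
from h import *
im=bot.snapshot('wrist');cv2.imwrite('pics/w18.png',im);print(bot.state()['tcp_pos'],bot.state()['opening'],bot.state()['ft_force'])
E
```

```text
time: 29.15
tcp_pos: [0.5525, -0.0142, 0.1203]
ee_rot: [-1.571, -0.029, 0.029]
ft_force: [0.5, -0.2, -1.0]
opening: 0.0616
[ 0.55248006 -0.01413107  0.12021437] 0.06153410703854919 [ 0.19657791 -0.04188488 -0.75876791]
```

View pics/w18.png

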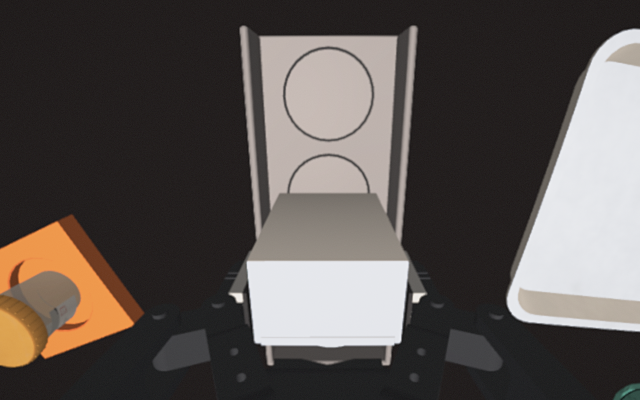

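```bash
python3 -m pendant '[[[-0.2,1.5,0,0,-1],[0,2,0,0,-1],[0,1,0,0,-1],[0,0.4,0,0,-1],[0,0,0,0,-1],[0,0,0,0,-1],[0,0,0,0,1],[0,0,0,0,1],[0,0,0,0,1],[0,0,0,0,1]]]' 40
python3 - <<'E'
from h import *
im=bot.snapshot('wrist');cv2.imwrite('pics/w19.png',im);print(bot.state()['tcp_pos'],bot.state()['opening'],bot.state()['ft_force'])
E
```

```text
time: 30.2
tcp_pos: [0.5505, -0.0142, 0.0711]
ee_rot: [-1.571, -0.029, 0.029]
ft_force: [-0.4, 0.0, -0.2]
opening: 0.0851
[ 0.55050244 -0.01416706  0.07110025] 0.08523827858179049 [-0.62205    -0.2417365   0.25112923]
```

```bash
python3 -m pendant '[[[0,-2.5,0,0,1],[0,-3,0,0,1],[0,-2,0,0,1],[0,0,0,0,1],[0,0,0,0,1],[0,0,0,0,1],[0,0,0,0,1],[0,0,0,0,1],[0,0,0,0,1],[0,0,0,0,1]]]' 40
python3 - <<'E'
from h import *
s=bot.state()
im=bot.snapshot('wrist');print(s['tcp_pos'],s['ee_rot'],s['opening'])
crop(im,200,120,460,400,2.1,'pics/w20c.png')
E
```

```text
time: 31.25
tcp_pos: [0.5504, -0.0142, 0.146]
ee_rot: [-1.571, -0.029, 0.03]
ft_force: [0.1, 0.6, -0.1]
opening: 0.0859
[ 0.55040149 -0.01415264  0.14595871] [-1.57066789 -0.02887845  0.02962574] 0.08587236000558202
```

View pics/w20c.png

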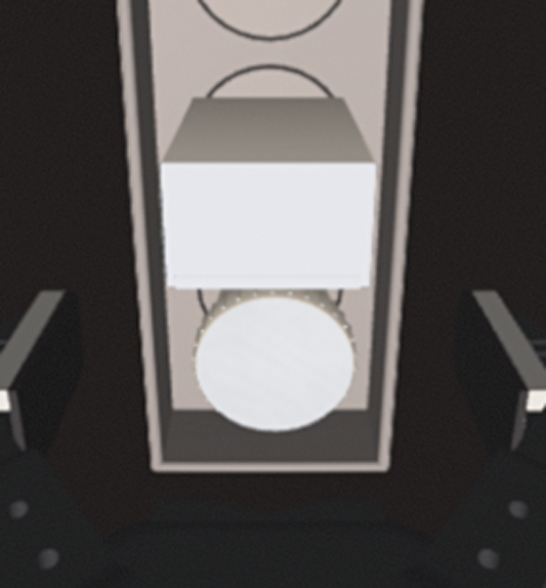

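```bash
python3 -m pendant '[[[0,-2.6,0,0,1],[-0.2,0,4.2,0,1],[-0.2,0,4.2,0,1],[-0.2,0,4.2,0,1],[-0.2,0,4.2,0,1],[-0.2,0,4.2,0,1],[-0.2,0,4.2,0,1],[-0.2,0,4.2,0,1],[-0.2,0,4.2,0,1],[-0.1,0,3.9,0,1]]]' 40
```

```text
time: 32.3
tcp_pos: [0.519, 0.3619, 0.1722]
ee_rot: [-1.571, -0.03, 0.03]
ft_force: [0.8, -0.3, -0.7]
opening: 0.0854
```

```bash
python3 -m pendant '[[[0,0,0,0,1],[0,0,0,0,1],[0,3,0,0,1],[0,3,0,0,1],[0,2.5,0,0,1],[0,0,0,0,1],[0,0,0,0,1],[0,0,0,0,1],[0,0,0,0,1],[0,0,0,0,1]]]' 40
python3 - <<'E'
from h import *
im=bot.snapshot('wrist');cv2.imwrite('pics/w21.png',im);print(bot.state()['tcp_pos'],bot.state()['opening'],bot.state()['ft_force'])
E
```

```text
time: 33.3
tcp_pos: [0.5201, 0.3602, 0.0884]
ee_rot: [-1.57, -0.03, 0.028]
ft_force: [-0.4, 0.2, -0.3]
opening: 0.0855
[0.51995745 0.36015525 0.08811596] 0.08551249917043983 [ 0.62905167 -0.89662618 -0.19865825]
```

View pics/w21.png

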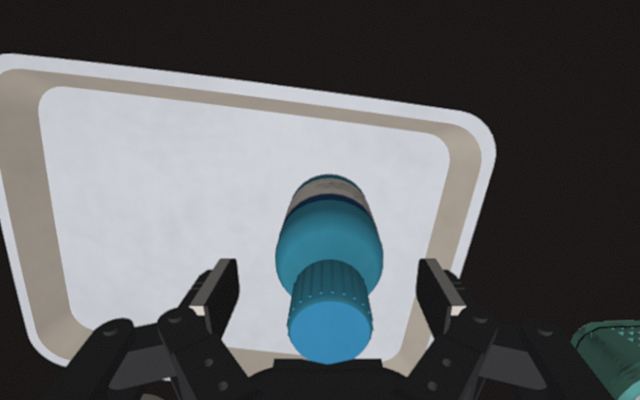

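```bash
python3 -m pendant '[[[0,0.2,0,0,1],[0,0,0,0,-1],[0,0,0,0,-1],[0,0,0,0,-1],[0,0,0,0,-1],[0,0,0,0,-1],[0,-1,0,0,-1],[0,-3,0,0,-1],[0,-3,0,0,-1],[-0.9,0,-2,0,-1]]]' 40
```

```text
time: 34.35
tcp_pos: [0.5138, 0.3422, 0.1595]
ee_rot: [-1.566, -0.035, 0.025]
ft_force: [1.5, 0.1, -2.7]
opening: 0.053
```

```bash
python3 -m pendant '[[[-0.9,0,-4,0,-1],[-0.9,0,-4.1,0,-1],[-0.9,0,-4.1,0,-1],[-0.9,0,-4.1,0,-1],[-0.9,0,-4.1,0,-1],[-0.2,0,-4.1,0,-1],[-0.1,0,-4.1,0,-1],[0,0,-4.1,0,-1],[0,0,-2.5,0,-1],[0,0,0,0,-1]]]' 40
python3 - <<'E'
from h import *
print(bot.state()['tcp_pos'],bot.state()['opening'],bot.state()['ft_force'])
E
```

```text
time: 35.35
tcp_pos: [0.4764, -0.0167, 0.1557]
ee_rot: [-1.572, -0.027, 0.026]
ft_force: [-0.0, 0.4, -1.9]
opening: 0.0533
[ 0.47635492 -0.01669903  0.1557031 ] 0.05331586820086322 [-0.02785274  0.4495278  -1.92335232]
```

```bash
python3 -m pendant '[[[0,0,0,0,-1],[0,2,0,0,-1],[0,2,0,0,-1],[0,0,0,0,-1],[0,0,0,0,-1],[0,0,0,0,-1],[0,0,0,0,-1],[0,0,0,0,-1],[0,0,0,0,-1],[0,0,0,0,-1]]]' 40
python3 - <<'E'
from h import *
im=bot.snapshot('wrist');cv2.imwrite('pics/w22.png',im);print(bot.state()['tcp_pos'],bot.state()['opening'],bot.state()['ft_force'])
im=bot.snapshot('side');crop(im,210,110,410,260,4,'pics/s22.png')
E
```

```text
time: 36.35
tcp_pos: [0.4765, -0.014, 0.1154]
ee_rot: [-1.571, -0.029, 0.029]
ft_force: [0.8, -0.1, -3.1]
opening: 0.0532
[ 0.47646035 -0.01396696  0.11534722] 0.053435562984252956 [ 0.59827063  0.69256647 -1.65736242]
```

View pics/w22.png

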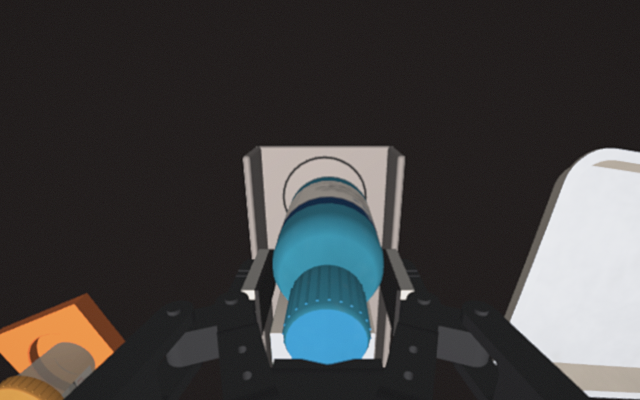

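View pics/s22.png

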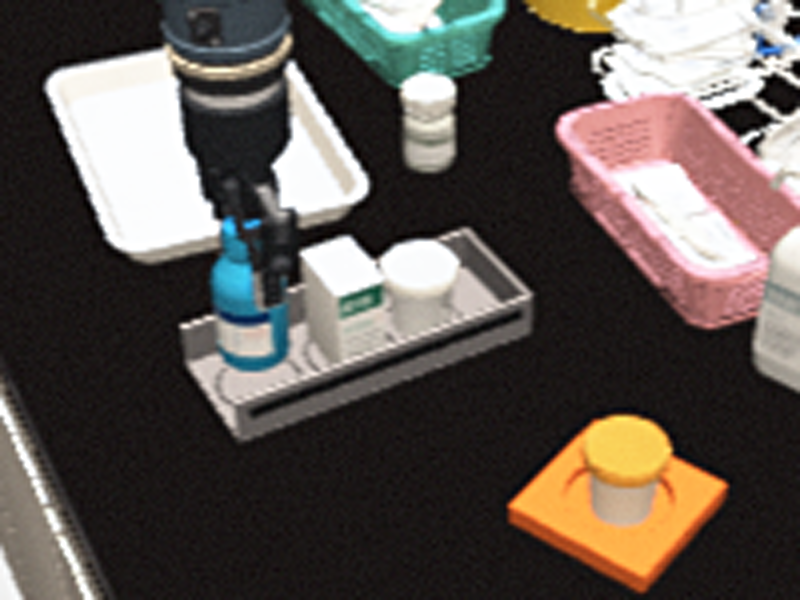

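```bash
python3 -m pendant '[[[0,1.5,-0.15,0,-1],[0,0.8,0,0,-1],[0,0.5,0,0,-1],[0,0,0,0,-1],[0,0,0,0,-1],[0,0,0,0,-1],[0,0,0,0,1],[0,0,0,0,1],[0,0,0,0,1],[0,0,0,0,1]]]' 40
python3 - <<'E'
from h import *
im=bot.snapshot('wrist');cv2.imwrite('pics/w23.png',im);print(bot.state()['tcp_pos'],bot.state()['opening'],bot.state()['ft_force'])
E
```

```text
time: 37.45
tcp_pos: [0.4766, -0.0154, 0.0874]
ee_rot: [-1.571, -0.029, 0.029]
ft_force: [-0.7, 0.4, 0.4]
opening: 0.0854
[ 0.47653556 -0.01544043  0.08730266] 0.08561043663329072 [-0.26895028  0.09016962  0.0916102 ]
```

View pics/w23.png

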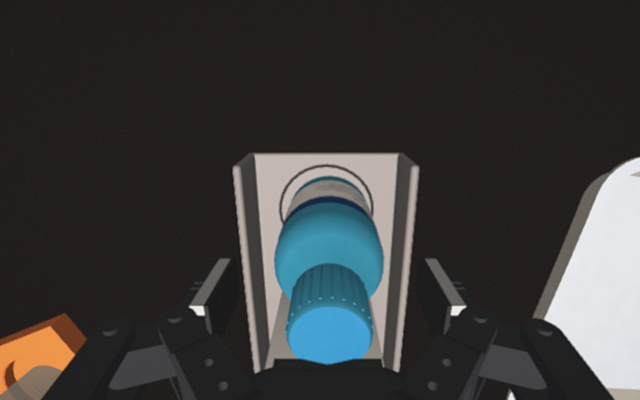

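Matches the pickup picture w2. I'll rise to the first viewing pose (0.499, -0.019, 0.303) and compare.

```bash
python3 -m pendant '[[[0,-2,0,0,1],[0,-3,0,0,1],[0,-3,0,0,1],[0.8,-3.5,-0.1,0,1],[0.8,-3.5,-0.1,0,1],[0.7,-3.5,-0.1,0,1],[0,-3.1,-0.1,0,1],[0,0,0,0,1],[0,0,0,0,1],[0,0,0,0,1]]]' 40
python3 - <<'E'
from h import *
s=bot.state();print(s['tcp_pos'],s['ee_rot'])
im=bot.snapshot('wrist');cv2.imwrite('pics/w24.png',im)
crop(im,270,95,400,300,2.9,'pics/w24a.png')
im=bot.snapshot('side');crop(im,210,110,410,260,4,'pics/s24.png')
E
```

```text
time: 38.5
tcp_pos: [0.4991, -0.0186, 0.3022]
ee_rot: [-1.571, -0.028, 0.03]
ft_force: [1.0, -0.3, -0.4]
opening: 0.0854
[ 0.49913424 -0.01855922  0.30223671] [-1.57061909 -0.02795897  0.03036096]
```

View pics/w24.png

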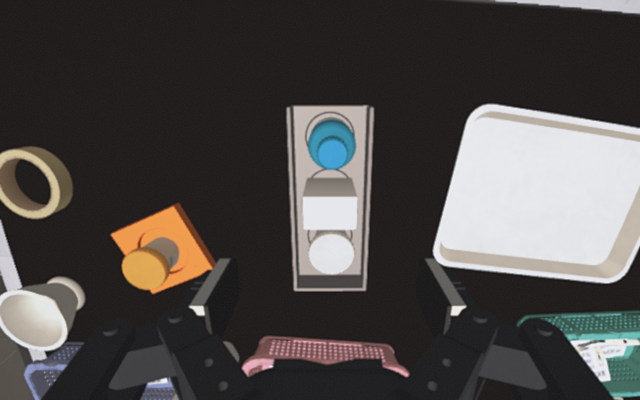

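View pics/w24a.png

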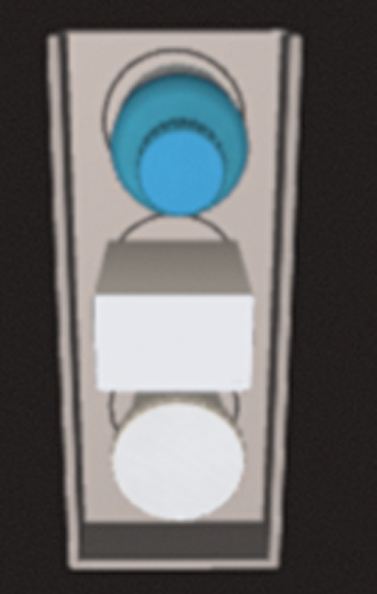

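View pics/s24.png

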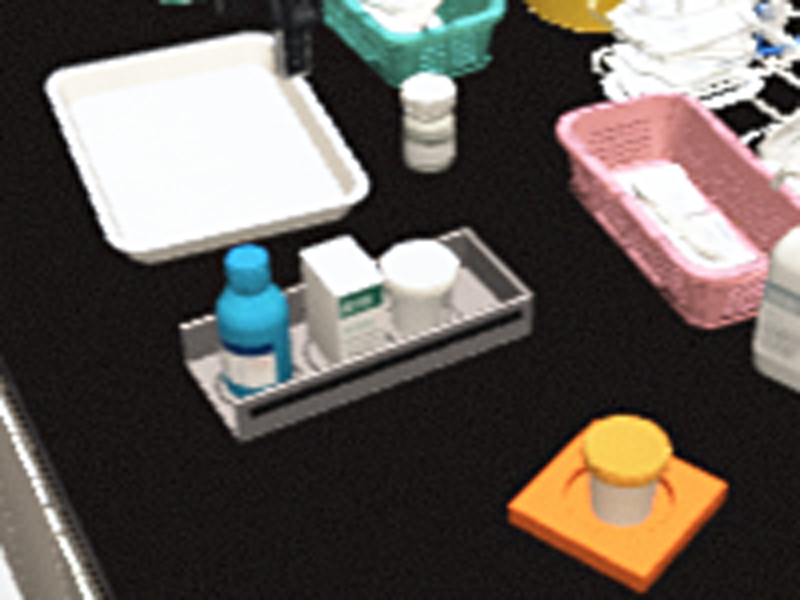

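```bash
python3 -c "
from bench import bot
print(bot.job_done())"
```

```text
the job is handed in; nothing more can be done
None
```

The cups are swapped and I handed the job in at about 38.5 s of the 109 s allowed; no verdict was reported.

I cleared the bottle and the carton to the tray, then put the orange-lidded cup in the stand's well. The white-lidded cup went to the rack's back place, and then I put back the carton and last the bottle.

**Last checks** (wrist picture from the starting viewpoint, plus the side picture):
- **Bottle and carton:** both within about 1–2 mm of where they appeared at the start.
- **White-lidded cup:** upright at the back place, about 2–3 mm farther back than the orange one stood. I measured the place's ring there too.
- **Orange-lidded cup:** upright and down in the well, about 1–2 mm off its centre by the tool position.
- **Tape roll and jar:** the tape looks unmoved in the wrist picture and the jar in the side picture.
- **Gripper:** open and clear of everything at hand-in, about 0.30 m above the work surface.

**Disagreements:**
- The cameras disagreed by about 2–4 mm sideways, within their stated calibration, so I averaged or used the wrist view.
- The carton's 62 mm side actually stood across the lane, not along it as the text says. I put it back as I found it.

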